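Load the piston on the sprung ring-fitting jig

ROBOT

A 6-joint arm with a two-finger parallel gripper is mounted at the origin on the work surface. World frame = base frame: x ahead of the robot, y to its left, z up, the work surface at z = 0. Lengths are in mm, angles in degrees, forces in N, time in s.
With the tool pointing down it reaches from about 325 to 775 mm from the base axis. Payload 5.5 kg.
Tool frame: the origin (TCP) lies midway between the tips of the shut fingers; the grasp point (between the pads) lies behind it (arm.tcp_to_grasp is the z of the grasp point in the tool frame, in mm); z points along the fingers, x is the direction in which the jaws open and shut, and the axes are right-handed (so a half turn about z gives the same grasp; the last joint's range is limited). The gripper opens to 88 mm and grips with 3 to 60 N. Pads are 20 mm wide; open, the fingers measure 115 mm over their backs; the gripper's body (75 mm by 178 mm) begins 61 mm behind the grasp point.
Start: joints at [69.746, 5.22, 70.514, -0, 104.267, -3.249], TCP at [175.481, 573.779, 222.631] pointing down, gripper open.
Joint ranges: [-164.24, 164.24], [-49.07, 125.15], [9.68, 141.18], [-86.29, 266.29], [3.28, 154.24], [-151.56, 151.56]. Speed limits (degrees/s): [147.25, 147.25, 172.46, 180, 180, 180].

INTERFACE

Orientations are given as [roll, pitch, yaw] about the fixed x, y, z axes, in that order (R = Rz(yaw) Ry(pitch) Rx(roll)).
In Python, from station import arm, eoat, kin, cams, nets gives the robot as it stands. The module is installed in compiled form; this text tells all that it offers. Calls block until the motion is done:
- arm.goto(position, orientation): joint-space move of the TCP to a pose.
- arm.move_straight(position, frame=None, vel=150, max_force=None): straight line of the TCP; frame=None keeps the orientation; vel is the mean speed in mm/s. With max_force (N) it stops when the force on the tool has changed by that much, and returns True; else False.
- arm.set_joints(angles): joint-space move.
- eoat.command_gripper(opening, squeeze=None): opening from 0.0 (shut) to 1.0 (fully open); squeeze is the grip in N (None keeps the last); returns when the fingers have stopped.
- arm.dwell(seconds).
- kin.inverse_kinematics(position, orientation): joint angles nearest the present ones, or None.
- arm.sense(): the state.
- cams.camera(name): name is "scene" or "top" or "wrist"; returns the picture (400x640x3 uint8, red, green, blue); there is no depth.
- cams.get_calibration(name): a dict with "intrinsics" (3x3 intrinsics, pixels), "T" (4x4, takes a point from camera to world coordinates). Camera axes: x right, y down, z forward; pixel columns grow to the right and rows downward; lengths in mm; the calibration is good to about 2 mm. A picture is of the moment at which its call begins: read the wrist's pose just before it. get_calibration takes no time and is no camera call; for the wrist camera it gives the pose at the moment of the call.
A pose or a line that the arm cannot do raises arm.PlanningError and nothing moves.
- arm.finish_job(): hands the job in, once; it reports no verdict.
Trained networks look in the newest picture that a camera, given by its name, has taken for a name from the list of things; names that differ only in an ending like _2 or _b are one class to them, and where a whole thing is asked for, a point or a joint stands for the part that bears it (a point fixed in the world has none). Each returns a list of dicts, best first, with "p" (0 to 1); they miss things now and then, are a little off and sometimes report something else, mostly with a low value. They report only what shows in the picture. A call takes as long as a camera call. They do not tell look-alikes from the thing itself.
- nets.recognise(camera, thing): "uv" ([column, row] in pixels, amid what is visible of it).
The state is a dict: "t": time; "q": joint angles; "qd": joint speeds; "joint_efforts": joint torques, N m; "position": TCP position; "tcp_rot": TCP orientation; "contact_force": force on the tool from outside, world axes, zero at the start; "moment": the same for the moment, N m; "opening": opening from 0.0 (shut) to 1.0 (fully open).
Only numpy, scipy, OpenCV 4.12 (cv2) and the standard library are available. Lean on these libraries where they do the work, as an engineer would, in place of code of your own. Each camera call takes 0.05 s, during which the arm holds its last target.

TASK

Stand the larger of the two pistons, crown up, in the middle of the round sprung platform of the ring-fitting jig; set it down, do not drop it. Then press it straight down with the platform as far as it goes and hold it there for a moment until the side latch has slid back in and caught, then let go and back away. Leave the smaller piston where it stands.

Things in the scene. Friction and masses are not known exactly. Their poses are not given: they have to be found in the camera images.
- big_piston_center (a point): The larger of two bare aluminium motorcycle pistons, an upright cylinder 52 mm across and 45 mm tall with a flat closed crown, three ring grooves near the top and a dark pin hole on two sides; 0.1 to 0.2 kg. Stands crown up on the bench. The point is its centre, 22.5 mm above its foot; z is up along its axis.
- small_piston_center (a point): The smaller piston, same look, 38 mm in diameter and 36 mm tall, a bystander standing crown up on the bench, to be left alone. The point is its centre, 18 mm above its foot.
- stage_top (a point): Centre of the top face of the jig's sprung platform: flat aluminium disc 76 mm across, no rim, over a fixed dark steel base. It moves only up and down: top 90 mm above the bench when free, 60 mm at its stop. A steady push of about 10 N (15 N if quick) presses it home; pressed at least 26 mm the latch catches it and it stays near 65 mm. x points to the latch, which is 39 to 115 mm from the axis and under 65 mm high.
- latch (a joint): Slide of the sprung steel latch bolt beside the platform, in m: 0 = fully in (towards the disc's stem), 0.005 or more = pushed out by the platform's pin passing it. It slides back in over the pin within about 0.3 s once the platform is far enough down. It also reads 0 before the platform is pressed. It works by itself and need not be touched.
There are look-alikes about, which are no part of the job. Leave any blue or yellow look-alike of the part that bears stage_top alone.

How it is judged:
By the outcome, as a careful person would: the job done as asked, in the order asked, and still so for the second after the job is handed in, with the robot touching nothing.
It also fails if it takes over 42 s, if anything falls off the work surface, if the arm or the gripper's body presses on something with over 40 N, if the wrist force passes 120 N, or if a joint passes its speed limit or range.

## Working session

There is one attempt and no reset: what is moved stays moved. The work goes in short steps, each a Python script; the robot and the scene stay as the last script left them, time stands still between calls to the robot, and variables do not carry over. Pictures are saved under pics/ and viewed, and the job is handed in when it is done.

```bash
mkdir -p pics; cat > h.py <<'E'
from station import arm,eoat,kin,cams,nets
import numpy as np,cv2
def save(n,f,crop=None,s=1):
    im=cams.camera(n)
    if crop: im=im[crop[1]:crop[3],crop[0]:crop[2]]
    im=cv2.resize(im,None,fx=s,fy=s,interpolation=cv2.INTER_CUBIC)
    cv2.imwrite('pics/'+f,im[:,:,::-1])
def ray(n,uv,z):
    c=cams.get_calibration(n);K=np.array(c['intrinsics']);T=np.array(c['T'])
    d=T[:3,:3]@np.linalg.solve(K,[uv[0],uv[1],1]);o=T[:3,3]
    return o+d*(z-o[2])/d[2]
def proj(n,p):
    c=cams.get_calibration(n);K=np.array(c['intrinsics']);T=np.linalg.inv(np.array(c['T']))
    q=K@(T[:3,:3]@np.array(p)+T[:3,3]);return q[:2]/q[2]
E
python3 - <<'E'
from h import *
for n in ['top','scene']:
    save(n,n+'1.png')
    for t in ['big_piston_center','small_piston_center','stage_top','latch']:
        for d in nets.recognise(n,t): print(n,t,np.round(d['uv'],1),round(d['p'],2),np.round(ray(n,d['uv'],{'b':22,'s':18}[t[0]] if 'pist' in t else (90 if t[0]=='s' else 50)),0)[:2])
    print(n,cams.get_calibration(n)['T'][:3,3])
s=arm.sense();print(s['t'],s['tcp_rot'],arm.tcp_to_grasp)
E
```

```text
top big_piston_center [405.2 183.1] 0.85 [ 642. -206.]
top small_piston_center [449.  247.6] 0.84 [ 498. -303.]
top stage_top [238.4 317. ] 0.87 [348. 150.]
top stage_top [194.8 105.6] 0.69 [793. 259.]
top stage_top [249.7 204. ] 0.58 [580. 134.]
top latch [250.9 171.9] 0.71 [657. 139.]
top latch [211.4  79.5] 0.65 [869. 235.]
top [ 443.65347542   -6.06565582 1082.52785042]
scene big_piston_center [266.6 261. ] 0.92 [ 645. -214.]
scene small_piston_center [213.2 231.4] 0.5 [ 485. -291.]
scene stage_top [453.1 206.4] 0.83 [796. 256.]
scene stage_top [367.3 177.4] 0.72 [595. 131.]
scene stage_top [325.  127.3] 0.72 [355. 149.]
scene latch [335.2 146.7] 0.46 [409. 152.]
scene latch [463.1 238. ] 0.46 [867. 235.]
scene [1160.66611003 -398.23063257  890.5634983 ]
0.5 [1.79999944e+02 1.26276678e-03 7.29957656e+01] -18.700000000000003
```

View pics/top1.png

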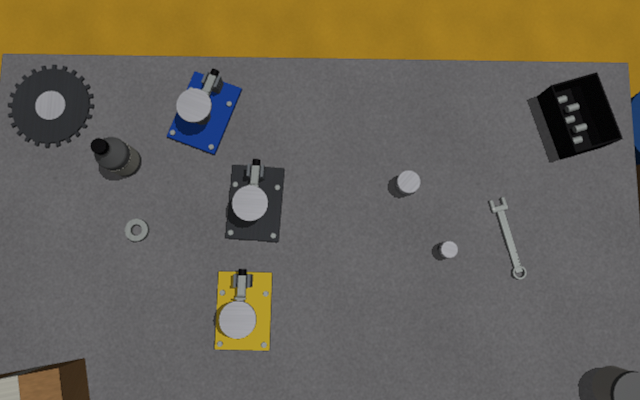

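View pics/scene1.png

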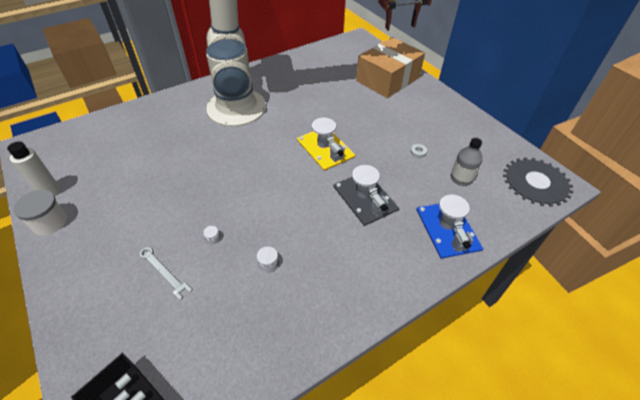

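Candidates in the top image:
- **Pistons:** (405,183) is the larger and (449,248) the smaller. The jar at (625,385) is not a piston.
- **Jigs:** (250,203) is on a dark base. (195,105) is blue and (238,318) is yellow, so both are look-alikes.

I choose the piston at (405,183) and the dark jig at (250,203). Next I'll check both close up with the wrist camera.

```bash
python3 - <<'E'
from h import *
for nm,p in [('jig',(583,132,260)),('pist',(642,-210,200))]:
    yaw=73 if nm=='jig' else 73
    for yw in (73,0,-17,-90):
        print(nm,yw,kin.inverse_kinematics(p,[180,0,yw]))
T=cams.get_calibration('wrist')['T'];print(np.round(T,2));print(cams.get_calibration('wrist')['intrinsics'])
arm.goto([583,132,280],[180,0,90])
save('wrist','w1.png')
for t in ['stage_top','latch']:
    for d in nets.recognise('wrist',t): print(t,np.round(d['uv'],1),round(d['p'],2),np.round(ray('wrist',d['uv'],90),1)[:2])
print(arm.sense()['t'],arm.sense()['position'])
np.save('T1.npy',cams.get_calibration('wrist')['T'])
E
```

```text
jig 73 [ 9.49682652e+00  5.51373670e+00  6.64005482e+01 -2.54444375e-14
  1.08085715e+02 -6.35031735e+01]
jig 0 [ 9.49682652e+00  5.51373670e+00  6.64005482e+01 -2.54444375e-14
  1.08085715e+02  9.49682652e+00]
jig -17 [ 9.49682652e+00  5.51373670e+00  6.64005482e+01 -2.54444375e-14
  1.08085715e+02  2.64968265e+01]
jig -90 [  9.49682652   5.5137367   66.40054823   0.         108.08571507
  99.49682652]
pist 73 [-20.99827301  16.99486262  59.5397264    0.         103.46541099
 -93.99827301]
pist 0 [-2.09982730e+01  1.69948626e+01  5.95397264e+01 -2.54444375e-14
  1.03465411e+02 -2.09982730e+01]
pist -17 [-2.09982730e+01  1.69948626e+01  5.95397264e+01 -2.54444375e-14
  1.03465411e+02 -3.99827301e+00]
pist -90 [-2.09982730e+01  1.69948626e+01  5.95397264e+01 -2.54444375e-14
  1.03465411e+02  6.90017270e+01]
[[ 2.9000e-01  9.3000e-01  2.4000e-01  1.1099e+02]
 [ 9.6000e-01 -2.8000e-01 -7.0000e-02  5.9439e+02]
 [-0.0000e+00  2.5000e-01 -9.7000e-01  3.8456e+02]
 [ 0.0000e+00  0.0000e+00  0.0000e+00  1.0000e+00]]
[[349.97913725   0.         322.77089   ]
 [  0.         349.97913725 196.29574725]
 [  0.           0.           1.        ]]
stage_top [325.1 173.3] 0.72 [582. 136.]
latch [320.5 232.6] 0.86 [646.4 131.1]
latch [339.4  18.4] 0.84 [437.7 148.6]
2.8167 [582.80346718 132.80142654 279.95938777]
```

View pics/w1.png

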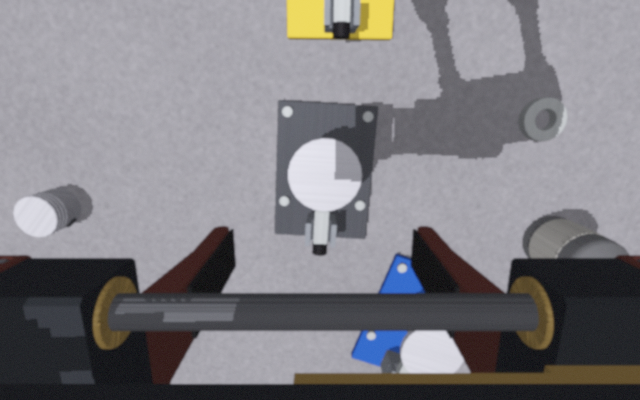

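The wrist view shows the dark-base jig's disc at about (325,174), its latch at (320,233) pointing along +x, the yellow jig above it and the blue one below right. I'll refine the disc centre by circle fit and look at the piston.

```bash
cat >> h.py <<'E'
def blob(im,uv,lo=150,w=60):
    x0,y0=int(max(uv[0]-w,0)),int(max(uv[1]-w,0))
    c=im[y0:int(uv[1]+w),x0:int(uv[0]+w)].astype(int)
    m=((c.min(2)>lo)).astype(np.uint8)
    n,l,s,ce=cv2.connectedComponentsWithStats(m)
    k=l[int(uv[1])-y0,int(uv[0])-x0]
    cs,_=cv2.findContours((l==k).astype(np.uint8),0,2)
    pts=cv2.convexHull(max(cs,key=cv2.contourArea))
    (a,b),ax,an=cv2.fitEllipse(pts.astype(np.float32)) if len(pts)>5 else ((0,0),0,0)
    (e,f),r=cv2.minEnclosingCircle(pts)
    return (a+x0,b+y0),ax,(e+x0,f+y0),r,s[k]
E
python3 - <<'E'
from h import *
im=cv2.imread('pics/w1.png')[:,:,::-1]
for lo in (180,200,215):
    b=blob(im,(305,180),lo,50);print(b[:4],ray('wrist',b[0],90)[:2],ray('wrist',b[2],90)[:2])
im=cv2.imread('pics/top1.png')[:,:,::-1]
for lo in (180,200):
    b=blob(im,(245,204),lo,30);print('top',b[:4],ray('top',b[0],90)[:2])
    b=blob(im,(408,182),lo,30);print('toppist',b[:4],ray('top',b[0],45)[:2])
arm.goto([600,-207,240],[180,0,90])
save('wrist','w2.png')
im=cv2.imread('pics/w2.png')[:,:,::-1]
for d in nets.recognise('wrist','big_piston_center')+nets.recognise('wrist','small_piston_center'): print(np.round(d['uv'],1),round(d['p'],2),np.round(ray('wrist',d['uv'],22),1)[:2])
u=proj('wrist',(642,-207,45));print(u)
for lo in (180,200):
    b=blob(im,u,lo,60);print(b,ray('wrist',b[0],45)[:2])
    r=b[1][0]/2 if b[1] else 0
print(arm.sense()['t'])
E
```

```text
((321.44493865966797, 182.81461715698242), (65.650390625, 92.34429168701172), (323.0, 184.0), 45.891273498535156) [592.01846224 132.12790712] [593.26449364 133.72857362]
((321.69384765625, 183.1786003112793), (64.49860382080078, 91.86157989501953), (322.0, 184.0), 45.398338317871094) [592.4010875  132.38398411] [593.26558523 132.6993442 ]
((323.17091369628906, 174.6115951538086), (68.30541229248047, 70.04255676269531), (323.9821014404297, 174.4759521484375), 35.27352523803711) [583.44106967 133.89116101] [583.29924669 134.72008685]
top ((215, 174), 0, (244.5, 203.5), 41.719398498535156) [643.41667634 209.66628776]
toppist ((378, 152), 0, (407.5, 181.5), 41.719398498535156) [ 707.53776644 -141.71483568]
top ((215, 174), 0, (244.5, 203.5), 41.719398498535156) [643.41667634 209.66628776]
toppist ((378, 152), 0, (407.5, 181.5), 41.719398498535156) [ 707.53776644 -141.71483568]
[313.9 207.8] 0.6 [ 645.1 -214.9]
[232.5  64.9] 0.84 [ 492.9 -297.5]
[320.71800182 211.1529225 ]
((318.59175872802734, 212.30025100708008), (45.338565826416016, 47.86243438720703), (318.59933853149414, 212.53311157226562), 24.030868530273438, array([  35,   39,   48,   46, 1717], dtype=int32)) [ 643.28405029 -209.26937958]
((318.6201057434082, 212.13461303710938), (43.422733306884766, 45.69610595703125), (318.5, 212.5), 22.94568634033203, array([  36,   40,   46,   44, 1569], dtype=int32)) [ 643.09912661 -209.23892747]
4.2583
```

View pics/w2.png

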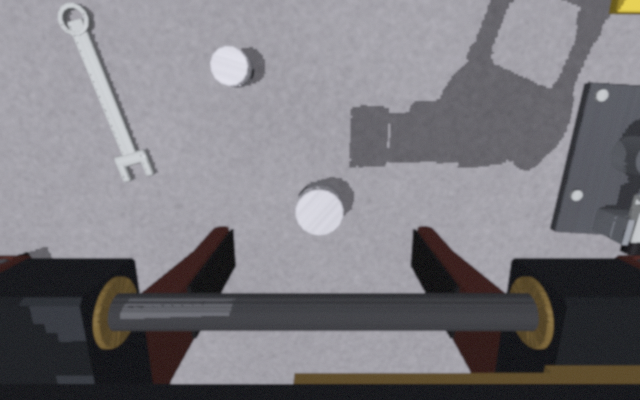

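The wrist view shows the big piston's crown at (319,212) and the small piston at (231,66), with clear space around the big one. The fits put the piston at (643,-209) and the stage at (583.4,134.3). Grasping with the jaws along y.

```bash
python3 - <<'E'
from h import *
R=[180,0,90]
arm.goto([643.2,-209.3,90],R)
print(arm.move_straight([643.2,-209.3,9],vel=80,max_force=15),arm.sense()['position'])
eoat.command_gripper(0.3,squeeze=25)
s=arm.sense();print(s['opening']*88,s['position'],s['contact_force'],s['t'])
arm.move_straight([643.2,-209.3,160],vel=120)
s=arm.sense();print(s['opening']*88,s['position'],s['contact_force'],s['t'])
save('wrist','w3.png'); save('scene','s3.png')
E
```

```text
False [ 643.70408439 -209.48290984    9.9510584 ]
51.702549474688745 [ 643.2038636  -209.28869957    9.02637529] [0.23222839 0.16230004 0.53699555] 6.7417
51.80632902487487 [ 642.81155493 -209.14084572  158.61379861] [ 0.41716138  0.05490458 -1.50106023] 8.15
```

View pics/w3.png

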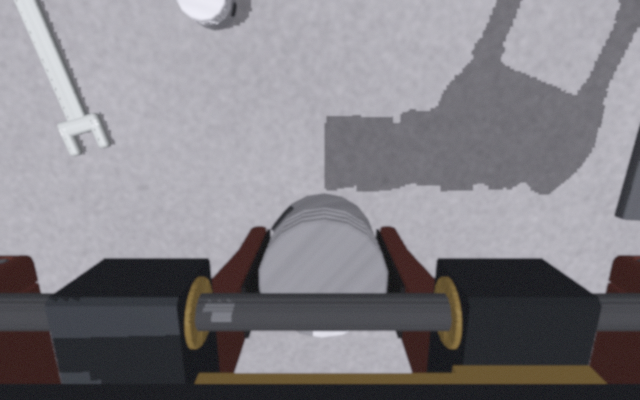

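View pics/s3.png

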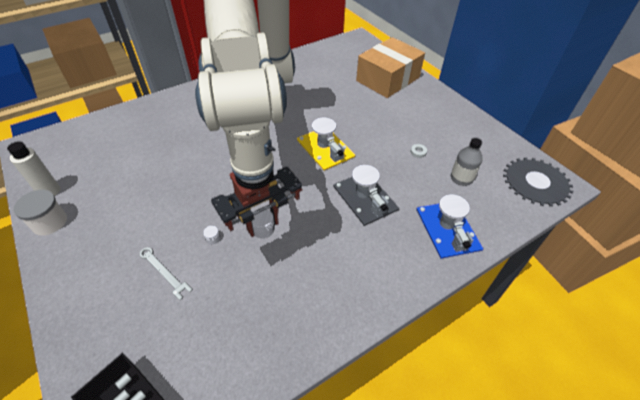

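The piston is held squarely between the jaws at 51.8 mm, with the crown front edge at about row 207–225. I'll check its x-centring in the grasp from that edge, then carry it over.

```bash
python3 - <<'E'
from h import *
s=arm.sense();p=s['position'];print(p,np.round([proj('wrist',p+np.array([-26,0,z])) for z in (36,30,-9)],1))
R=[180,0,90]
arm.goto([583.4,134.3,160],R)
save('wrist','w4.png')
s=arm.sense();p=s['position'];print(s['t'],p,s['opening']*88)
for a in range(0,360,45): print(a,np.round(proj('wrist',[583.4+38*np.cos(np.radians(a)),134.3+38*np.sin(np.radians(a)),90])))
E
```

```text
[ 642.82766478 -209.16138829  158.73014304] [[321.  218.8]
 [321.1 214.1]
 [321.4 191. ]]
9.6167 [583.87295658 133.00052565 159.93884664] 51.687419495107015
0 [324. 257.]
45 [362. 242.]
90 [379. 206.]
135 [364. 167.]
180 [324. 151.]
225 [284. 168.]
270 [269. 206.]
315 [286. 243.]
```

View pics/w4.png

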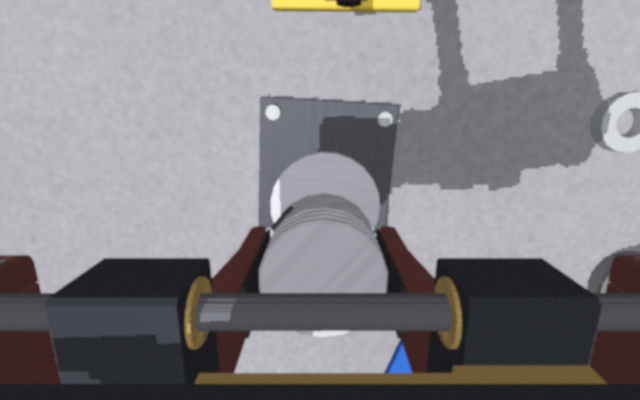

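The disc's edges (left 271, right 380, top row 152) match the prediction (269, 379, 151), and the piston is centred over it. Lowering with force sensing.

```bash
python3 - <<'E'
from h import *
arm.move_straight([583.4,134.3,106],vel=60)
arm.dwell(0.2); f0=arm.sense()['contact_force'][2]
r=arm.move_straight([583.4,134.3,97],vel=12,max_force=2.5)
s=arm.sense();print(r,s['position'],s['contact_force'],f0,s['t'])
save('scene','s5.png',(300,90,460,250),4)
E
```

```text
True [583.31193665 134.29872726  98.1355885 ] [0.55908921 0.22407645 2.44937096] -1.560741578934313 11.475
```

View pics/s5.png

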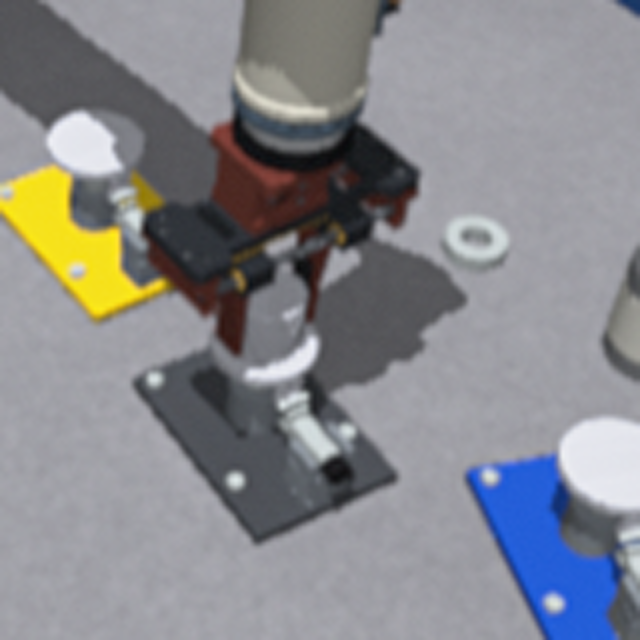

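The piston is resting on the disc, with contact at tip z 98.1 as expected. Releasing, raising and looking.

```bash
python3 - <<'E'
from h import *
eoat.command_gripper(0.85)
arm.move_straight([583.4,134.3,165],vel=100)
save('wrist','w6.png')
save('scene','s6.png',(300,90,460,250),4)
s=arm.sense();print(s['position'],s['contact_force'],s['t'])
print(np.round([proj('wrist',[583.4-r,134.3,z]) for r,z in((26,135),(26,90),(38,90))]))
E
```

```text
[582.93653906 134.21560583 163.69244171] [ 0.10101182  0.16972507 -0.52308831] 13.0167
[[322. 184.]
 [322. 170.]
 [322. 152.]]
```

View pics/w6.png

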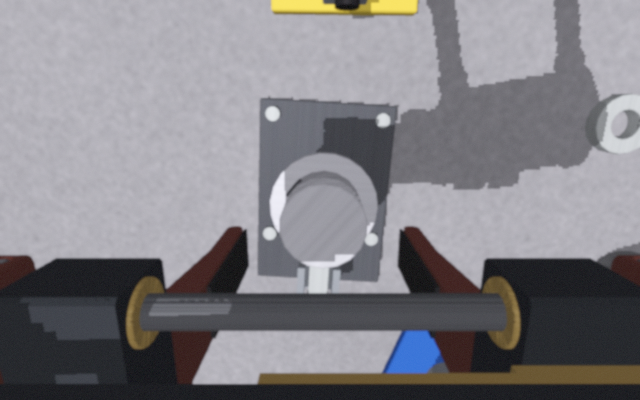

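View pics/s6.png

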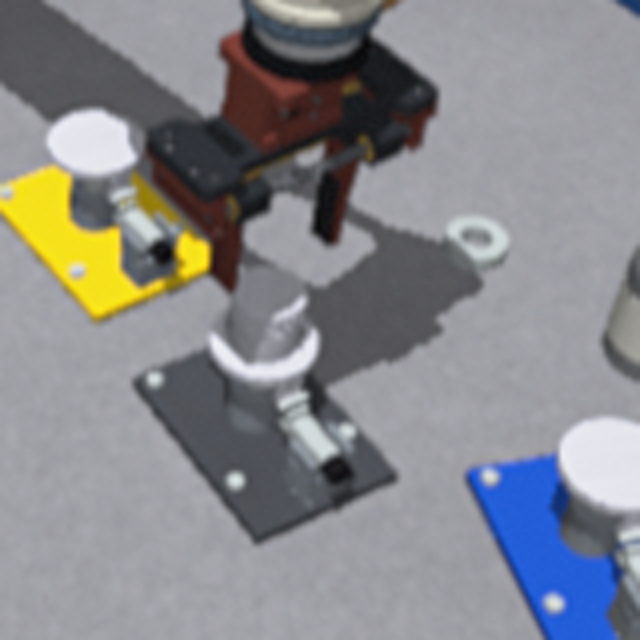

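The piston stands upright and centred on the disc. Crown edge is at row 180 and foot edge at 172, about 1.5 mm off centre. Now I'll shut the fingers and press.

```bash
python3 - <<'E'
from h import *
eoat.command_gripper(0.0)
arm.move_straight([583.4,134.3,140],vel=60)
r=arm.move_straight([583.4,134.3,102],vel=20,max_force=24)
s=arm.sense();print(r,s['position'],s['contact_force'],s['t'])
arm.dwell(0.8)
s=arm.sense();print(s['position'],s['contact_force'],s['t'])
save('scene','s7.png',(300,90,460,250),4)
E
```

```text
False [583.76296949 134.36343109 105.25598345] [-6.75067979  0.14730652 15.24898249] 16.8083
[583.75820958 134.35565748 105.24719846] [-5.89615983 -1.2631977  14.73065419] 17.6083
```

View pics/s7.png

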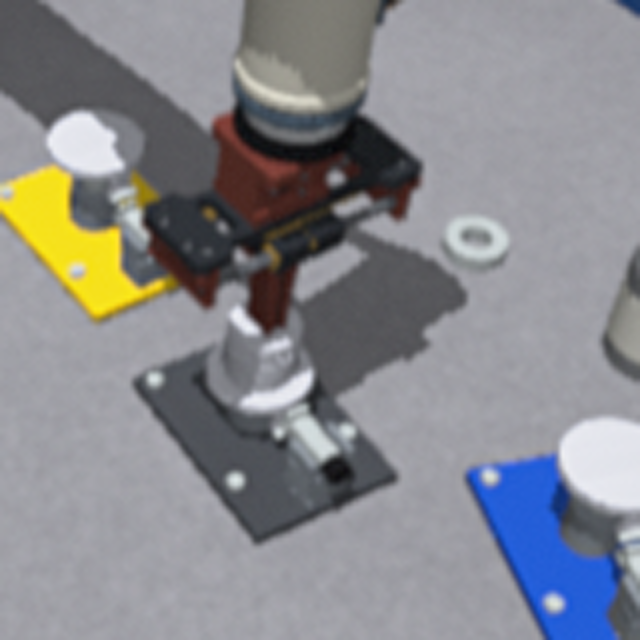

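The tip is at 105.2, about 30 mm down and essentially at the stop. I'll push slightly more to confirm it has bottomed, hold, and then back off slowly.

```bash
python3 - <<'E'
from h import *
r=arm.move_straight([583.4,134.3,99],vel=15,max_force=12)
s=arm.sense();print(r,s['position'],s['contact_force'],s['t'])
arm.dwell(0.6)
s=arm.sense();print(s['position'],s['contact_force'],s['t'])
arm.move_straight([583.4,134.3,116],vel=20)
s=arm.sense();print(s['position'],s['contact_force'],s['t'])
arm.move_straight([583.4,134.3,200],vel=100)
save('wrist','w8.png');save('scene','s8.png',(300,90,460,250),4)
s=arm.sense();print(s['position'],s['contact_force'],s['t'])
for z in (60,65,90): print(z,np.round([proj('wrist',[583.4-38,134.3,z]),proj('wrist',[583.4,134.3-38,z]),proj('wrist',[583.4,134.3+38,z])]),np.round(proj('scene',[583.4,134.3,z+45]),1))
E
```

```text
True [583.67866103 134.34007018 105.99868534] [-4.20438861 -1.21774704  8.1137622 ] 17.8667
[583.67507815 134.35582057 106.26088625] [-3.74452211  0.30531762  7.85756959] 18.4667
[583.22692554 134.26682477 115.40236049] [ 0.08419046 -0.42652482 -0.18967344] 19.175
[583.03135243 134.22910758 198.76585693] [ 0.26125179 -0.3894099  -0.12766958] 20.2667
60 [[322. 142.]
 [279. 186.]
 [365. 186.]] [366.3 170.4]
65 [[322. 143.]
 [278. 187.]
 [366. 187.]] [366.5 169.1]
90 [[322. 146.]
 [274. 194.]
 [370. 194.]] [367.4 162.6]
```

View pics/w8.png

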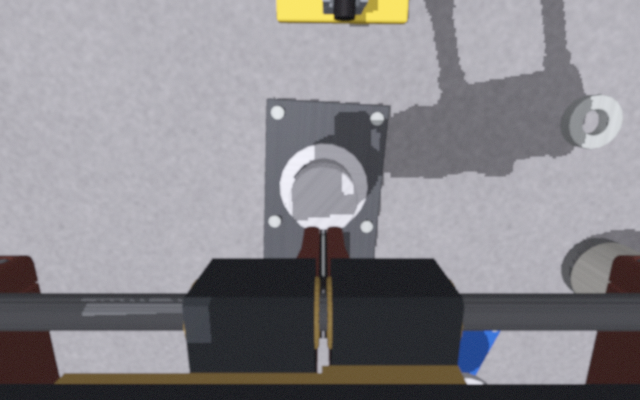

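View pics/s8.png

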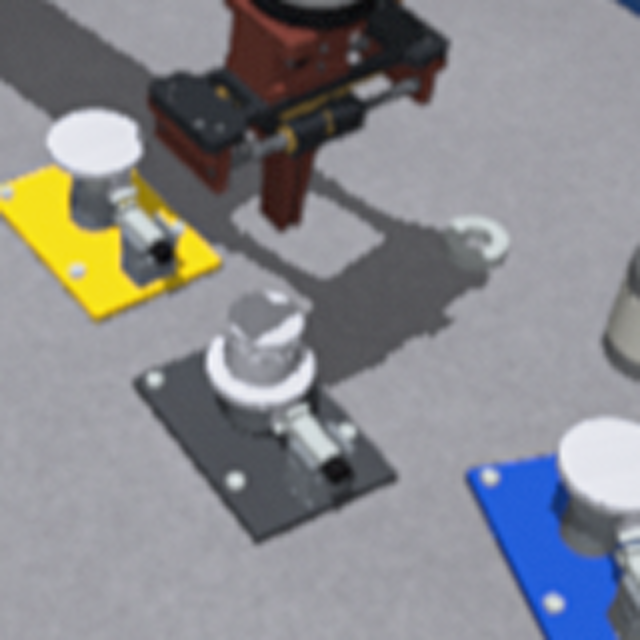

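The disc's edges (left 279, right 367, top 143) match a height of 65 mm, so it is latched, and the piston stands upright and centred on it. Backing away for a final check.

```bash
python3 - <<'E'
from h import *
arm.goto([440,-20,300],[180,0,90])
arm.dwell(0.3)
save('top','t9.png',(200,120,480,280),2.5);save('scene','s9.png',(180,110,500,290),2.4)
for t in ['big_piston_center','small_piston_center']:
    for d in nets.recognise('scene',t): print(t,np.round(d['uv'],1),d['p'])
print(arm.sense()['t'])
E
```

```text
big_piston_center [364.  175.2] 0.86
small_piston_center [211.1 232.6] 0.48
21.6917
```

View pics/s9.png

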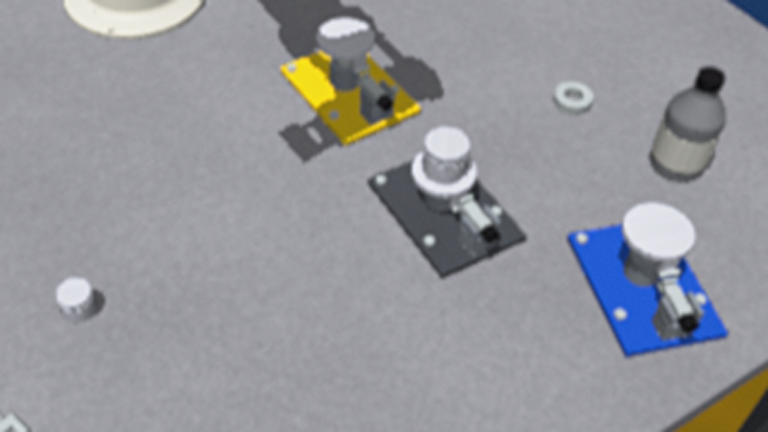

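View pics/t9.png

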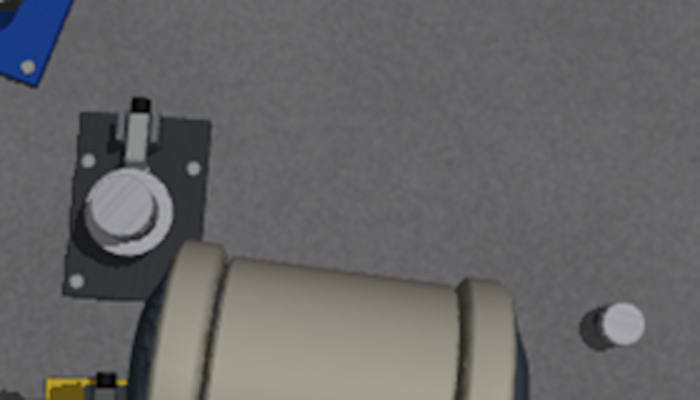

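The final views show the piston upright on the lowered disc of the dark jig. The small piston (scene 211,232) is where it was, and the arm is clear.

```bash
python3 -c "
from h import *
arm.finish_job()"
```

```text
the job is handed in; nothing more can be done
```

I stood the big piston crown up on the dark-base jig's platform, pressed it down to its stop and held it there. The latch caught and the platform stayed down. I handed the job in at about 22 s of the 42 s allowed.

- **Placing:** I lowered the piston until it touched, at about 4 N, before releasing. Three rough checks suggest it stands within about 3 mm of the platform's centre, though the wrist and top views disagree slightly on which way it is off.
- **Pressing:** With the fingers shut on the crown, the tip reached z = 105.2 mm at about 15 N, which fits the stop (60 + 45 mm). I held it 0.8 s.
- **Extra push:** I then tried to press a little further to confirm the stop. That move ended early on its force limit and the tip rose to about 106 mm, still well past the latch point, so it confirmed nothing more.
- **Latch:** I did not read the latch slide directly. After I let go, the disc's edges in the wrist picture matched a height of about 65 mm and not 90 mm, and the piston stayed upright.
- **Bystanders:** The small piston and the blue and yellow jigs were not touched. The network found the small piston about 2 pixels from its first position, with a low score (0.48) both times, and the picture shows it standing where it was.

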